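# Hold a chocolate ball under the glaze nozzle

### The arm

A 6-joint arm with a two-finger parallel gripper is mounted at the origin on the work surface. World frame = base frame: x ahead of the robot, y to its left, z up, the work surface at z = 0. Lengths are in mm, angles in rad, forces in N, time in s.
With the tool pointing down it reaches from about 275 to 750 mm from the base axis. Payload 10.2 kg.
Tool frame: the origin (TCP) lies between the finger pads; the fingertips stand 17 mm ahead of it and the grasp point (between the pads) lies 2 mm behind it (tips_ahead is the distance from the TCP to the fingertips, in mm); z points along the fingers, y is the line along which they close (so a half turn about z gives the same grasp; the last joint's range is limited). The gripper opens to 85 mm and grips with 20 to 120 N. Pads are 22 mm wide; open, the fingers measure 114 mm over their backs; the gripper's body (76 mm by 85 mm) begins 54 mm behind the grasp point. The pads swing forward as they close: fully open they stand 13 mm farther back than shut.
Start: joints at [1.057, 0.313, 1.498, -0, 1.331, -0.223], TCP at [150.54, 502.96, 248.294] pointing down, gripper open.
Joint ranges: [-2.94, 2.94], [-0.97, 2.17], [0.19, 2.56], [-1.23, 4.37], [0.02, 3.11], [-2.88, 2.88]. Speed limits (rad/s): [2.39, 2.39, 3.01, 3.14, 3.14, 3.14].

### API

Orientations are given as a unit quaternion [w, x, y, z].
In Python, from rig import sense, capture, finish_job, boxes_of, tips_ahead gives the robot as it stands.
- The arm moves only by the tool drive_tool, never from a script. Its argument "commands" is text: rows parted by semicolons, each of 7 numbers parted by spaces: the shift along the world's x, y, z in units of 0.1 m (1.0 is 0.1 m), then the turn, a rotation vector about the world's x, y, z in units of pi/4 rad (1.0 is pi/4 rad), then the opening in per cent of the stroke, from 0 (shut) to 100 (fully open). A call has 1 to 20 rows; each row shifts and turns the commanded pose from where the row before left it; what a row does not reach is not made up. A row lasts 1/12 s, in which the tool goes at most 41.7 mm and 7.16 degrees, less where a joint would pass 70% of its speed; a pose out of reach is approached as far as the arm can. A call with a number of a shift or a turn outside -1 to 1 is refused whole. A call with a gripper value outside its range is refused whole. The fingers move at their own pace and stop on an object; "force" is the grip in N (left out, the last holds). Time passes only in rows, so rows that do not move let the fingers close. It gives the time, the measured TCP pose, the force, the opening and the grip force at its end, in the units of the state.
- sense(): the state, without advancing time (a new reading comes with each control period).
- capture(name): name is "side" or "top" or "wrist"; returns a dict with "pixels" (480x640x3 uint8, blue, green, red), "fov_y" (degrees; the focal length in pixels is half the picture's height over the tangent of half this angle, whatever the lens; pixels are square), "cx", "cy" (the principal point, pixels), "k1" (the pictures are not rectified: a ray, as slopes to the right and down, at radius r is drawn at 1 + k1 r^2 times it, then the intrinsics apply), "position" and "attitude" of the camera in the world; the wrist camera has in their place "tool_from_camera" (4x4, takes a point from camera to tool coordinates, whose origin is the TCP and whose axes are the flange's). Camera axes: x right, y down, z forward; pixel columns grow to the right and rows downward; lengths in mm; the calibration is good to about 2 mm. A picture is of the moment at which its call begins: read the wrist's pose just before it. There is no depth.
- finish_job(): hands the job in; it is judged then, once.
Trained networks look in a picture, given as the dict that the camera call returned (one of the last four; its "shot" number tells which), for a name from the list of things; names that differ only in an ending like _2 or _b are one class to them, and where a whole thing is asked for, a point or a joint stands for the part that bears it (a point fixed in the world has none). Each returns a list of dicts, best first, with "confidence" (0 to 1); they miss things now and then, are a little off and sometimes report something else, mostly with a low value. They report only what shows in the picture. A call takes as long as a camera call.
- boxes_of(picture, name): "position" ([column, row] in pixels, amid what is visible of it).
The state is a dict: "time_s": time; "joints": joint angles; "dq": joint speeds; "tau": joint torques, N m; "eef_pos": TCP position; "ee_rot": TCP orientation; "force": force on the tool from outside, world axes, zero at the start; "wrist_torque": the same for the moment, N m; "grip_width": opening from 0.0 (shut) to 1.0 (fully open); "grip_force": force on a finger pad.
Only numpy, scipy, OpenCV 4.12 (cv2) and the standard library are available. Lean on these libraries where they do the work, as an engineer would, in place of code of your own. Each camera call takes 0.05 s, during which the arm holds its last target. There are 200 camera calls.

### The job

Take the dipping tray by its blue handle, draw it straight out from under the wire cover, and carry it to the glaze depositor with the loose chocolate ball staying in its pocket the whole way. Finish still holding the tray level and still in the gripper, off the bench, with the ball centred under the nozzle tip and about 3 cm of free space between them, ready to be glazed. Do not touch the depositor with anything, and leave the scale, the cutter and the jar where they stand.

Things in the scene. Friction and masses are not known exactly. Their poses are not given: they have to be found in the camera images.
- tray_handle (a point): centre of the loose tray's blue handle, to be gripped here; axes are the tray's, x towards the pocket, z up. Bar 180 long (x), 20 wide, 24 high; this point is 40 above the tray's underside. Tray about 0.32 kg, balancing within 20 mm of here. Brass foot, 16 across, 80 behind (-x) stands on the bench. Aluminium plate 90 (x) by 70 by 10 thick is centred 135 ahead, its underside on the bench.
- pocket (a point): rest place of the ball's centre: 135 ahead of tray_handle along the tray's x and 19 below it, 21 above the tray's underside. Axes are the tray's. The pocket is a round recess 31 across and only 4 deep in the plate: the ball has about 5 mm of play, and rolls out if the tray tips about 40 degrees or is jerked.
- ball_center (a point): centre of the loose dark-brown chocolate ball, 30 in diameter, 20 g. It starts in the pocket.
- cover: fixed guard over the tray's plate, origin on the bench about under the parked pocket. x points into the tunnel. Side walls 61 high, inner faces 78 apart, from x = -45 to 60; roof of 4 mm steel wires (three along x, 26 apart), underside 56 above the bench, from x = -30 to 60; back stop 12 high at x = 60. The handle sticks out of the open end along -x; drawing the tray 120 mm along -x brings it clear.
- depositor: fixed glaze depositor, origin on the bench straight below the nozzle tip. Foot 100 by 100 by 14 centred at x = +125 with a column 24 across; a blue arm (276 to 294 above the bench) reaches along -x to a white hopper 60 across, 262 to 340 above the bench, over the nozzle. The space below the nozzle and on the -x side is free.
- nozzle_tip (a point): lower end of the steel nozzle, 12 across, pointing down, 200 above the bench. The nozzle widens to 32 across 45 mm higher.
- scale: bystander: white kitchen scale 200 (x) by 150 (y), 38 high, with a biscuit lying on it to 48 high; origin under its middle. Loose.
- cutter: bystander: steel cutter cup, 60 across, 60 high; origin under its middle. Loose.
- jar: bystander: amber jar with red lid, 60 across, 85 high; origin under its middle. Loose.

How it is judged:
By the outcome, as a careful person would: the job done as asked, in the order asked, and still so for the second after the job is handed in, while the arm keeps its last pose, push and grip.
It also fails if it takes over 58 s, if anything falls off the work surface, if the arm or the gripper's body presses on something with over 40 N, if the wrist force passes 120 N, or if a joint passes its speed limit or range.

## Working session

There is one attempt and no reset: what is moved stays moved. The work goes in short steps, Python scripts to look and compute and a tool call to move; the robot and the scene stay as the last step left them, time stands still between calls to the robot, and variables do not carry over. Pictures are saved under pics/ and viewed, at most 10 in all, crops included, and the job is handed in when it is done.

Besides the shell and the picture viewer there is one more tool, called after "Request:" by a JSON object that holds its "method" and its "body". drive_tool: Moves the arm, as the interface text tells. Shifts and turns lie within -1 to 1; 1 stands for 0.1 m of shift or pi/4 rad of turn. Its arguments: {"type":"object","properties":{"commands":{"type":"string"},"force":{"type":"number"}},"required":["commands"]}

```bash
mkdir -p pics; cat > h.py <<'E'
import numpy as np, cv2
from rig import sense, capture, finish_job, boxes_of, tips_ahead
from scipy.spatial.transform import Rotation as R
def Rq(q): return R.from_quat([q[1],q[2],q[3],q[0]]).as_matrix()
def campose(p,s=None):
    if 'tool_from_camera' in p:
        T=np.array(p['tool_from_camera']); Rt=Rq(s['ee_rot'])
        return Rt@T[:3,:3], Rt@T[:3,3]+np.array(s['eef_pos'])
    a=np.array(p['attitude'],float)
    return (a if a.shape==(3,3) else Rq(a)), np.array(p['position'],float)
def K(p):
    f=240/np.tan(np.radians(p['fov_y'])/2)
    return np.array([[f,0,p['cx']],[0,f,p['cy']],[0,0,1.]]), np.array([p['k1'],0,0,0.])
def ray(p,uv,s=None):
    k,d=K(p); n=cv2.undistortPoints(np.array([[uv]],float),k,d)[0,0]
    A,o=campose(p,s); return o, A@np.array([n[0],n[1],1.])
def onz(p,uv,z,s=None):
    o,d=ray(p,uv,s); return o+d*(z-o[2])/d[2]
def tri(rs):
    M=0;b=0
    for o,d in rs:
        d=d/np.linalg.norm(d);P=np.eye(3)-np.outer(d,d);M=M+P;b=b+P@o
    return np.linalg.solve(M,b)
def proj(p,X,s=None):
    A,o=campose(p,s);k,d=K(p);c=(np.atleast_2d(X)-o)@A
    return cv2.projectPoints(c,np.zeros(3),np.zeros(3),k,d)[0][:,0]
E
python3 - <<'E'
from h import *
s=sense();print(s['time_s'],s['eef_pos'],s['ee_rot'])
P={}
for c in ['side','top','wrist']:
    p=capture(c);P[c]=p;cv2.imwrite(f'pics/{c}0.png',p['pixels'])
    print(c,p['fov_y'],p['cx'],p['cy'],p['k1'],p.get('position'),p.get('attitude'),p.get('tool_from_camera'))
    for n in ['tray_handle','ball_center','cover','depositor','nozzle_tip','scale','cutter','jar']:
        b=boxes_of(p,n)[:2]
        for x in b: print(' ',n,np.round(x['position']),round(x['confidence'],2), np.round(onz(p,x['position'],{'tray_handle':40,'ball_center':21,'nozzle_tip':200}.get(n,30),s)))
E
```

```text
0.0 [150.42586565 502.74493167 247.74033693] [-2.29439271e-04  1.44899525e-01  9.89446173e-01 -5.87225463e-04]
side 57.55363072752071 318.3626016932911 241.85448385439514 0.0350429756899421 [ 229.13294093 -478.97891301  504.68873686] [-0.45867193  0.83823142 -0.26321191  0.13307005] None
  tray_handle [406. 396.] 0.7 [ 514. -240.   40.]
  ball_center [445. 358.] 0.81 [ 617. -215.   21.]
  ball_center [244. 333.] 0.2 [404.  -3.  21.]
  cover [464. 356.] 0.69 [ 635. -233.   30.]
  depositor [344. 116.] 0.76 [1178.  762.   30.]
  nozzle_tip [345. 114.] 0.64 [847. 329. 200.]
  scale [245. 332.] 0.64 [402. -10.  30.]
  cutter [381. 252.] 0.73 [712.  32.  30.]
  jar [337. 275.] 0.93 [602.  22.  30.]
  jar [446. 360.] 0.51 [ 607. -224.   30.]
top 49.0061113480471 326.91465198302495 237.15544187940785 -0.03791272507498753 [ 413.81148172  -18.94476649 1171.02443822] [-0.04341421  0.71154499 -0.70046556  0.03416047] None
  tray_handle [434. 226.] 0.85 [ 566. -235.   40.]
  ball_center [422. 204.] 0.42 [ 618. -212.   21.]
  cover [406. 199.] 0.61 [ 626. -176.   30.]
  depositor [207. 130.] 0.83 [778. 271.  30.]
  depositor [433. 228.] 0.61 [ 563. -234.   30.]
  nozzle_tip [437. 226.] 0.41 [ 545. -210.  200.]
  scale [320. 298.] 0.89 [408.  10.  30.]
  scale [434. 227.] 0.72 [ 565. -237.   30.]
  cutter [314. 164.] 0.81 [702.  27.  30.]
  jar [317. 212.] 0.91 [594.  20.  30.]
  jar [424. 203.] 0.75 [ 617. -215.   30.]
wrist 58.848275629326906 311.93486556302173 236.18776481640376 -0.021123101542979746 None None [[-1.52835952e-04 -9.58856749e-01 -2.83890315e-01  7.22026083e+01]
 [ 9.99999947e-01 -6.46369645e-05 -3.20047390e-04 -8.47556852e-01]
 [ 2.88529792e-04 -2.83890349e-01  9.58856708e-01 -1.25955264e+02]
 [ 0.00000000e+00  0.00000000e+00  0.00000000e+00  1.00000000e+00]]
```

View pics/top0.png

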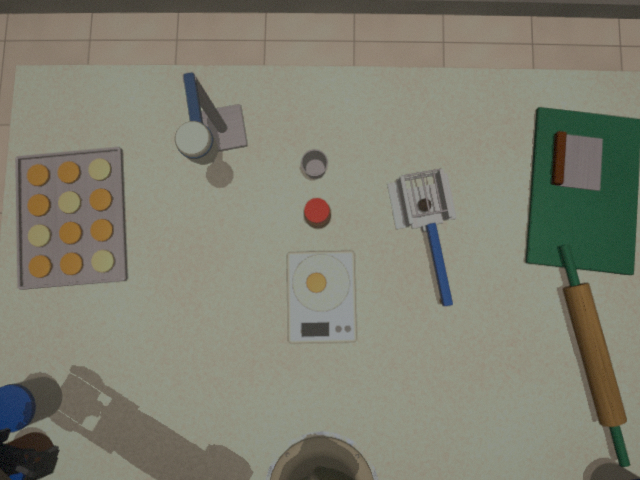

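View pics/side0.png

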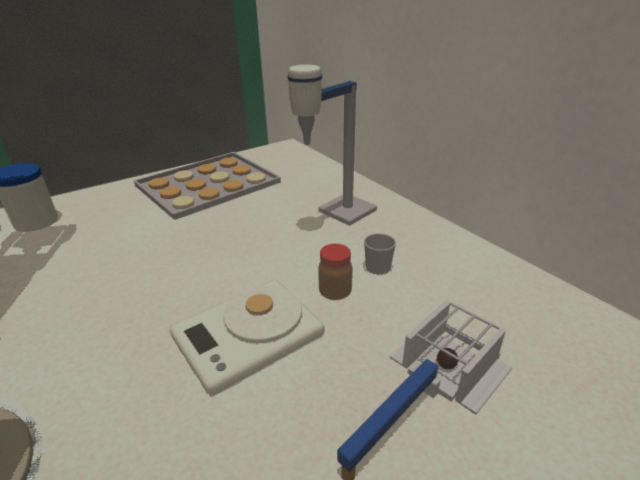

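The top view shows the blue handle running from (431,225) to (448,303), with the ball at (424,204) inside the cover and the hopper at (195,139). The side view shows the nozzle tip near (307,143), with the jar and cutter standing between the tray and the depositor. I'll segment the blue handle and estimate the poses.

```bash
python3 - <<'E'
from h import *
t=capture('top');sd=capture('side')
def blue(p,x0,y0,x1,y1):
    m=cv2.inRange(cv2.cvtColor(p['pixels'],cv2.COLOR_BGR2HSV),(100,120,40),(130,255,255));k=np.zeros_like(m);k[y0:y1,x0:x1]=m[y0:y1,x0:x1]
    return cv2.minAreaRect(cv2.findNonZero(k))
r=blue(t,400,200,470,320);print(r)
b=cv2.boxPoints(r);b=b[np.argsort(b[:,1])];a1,a2=b[:2].mean(0),b[2:].mean(0)
A,B=onz(t,a1,50),onz(t,a2,50);d=(A-B)[:2];print('front',A,'back',B,'len',np.hypot(*d),'yaw',np.degrees(np.arctan2(d[1],d[0])),'mid',(A+B)/2)
bt=boxes_of(t,'ball_center')[0]['position'];bs=boxes_of(sd,'ball_center')[0]['position']
print('ball',bt,bs,tri([ray(t,bt),ray(sd,bs)]),onz(t,bt,21),onz(sd,bs,21))
# hopper in top
print('hopper top',onz(t,(193,137),340)); print('tip side',onz(sd,(307,144),200))
print('foot',onz(t,(228,128),14),onz(sd,(348,208),14))
c=sd['pixels'][50:230,250:400];cv2.imwrite('pics/dep.png',np.hstack([cv2.resize(c,None,fx=3,fy=3,interpolation=2)[:540],cv2.resize(t['pixels'][60:195,160:250],(360,540),interpolation=2)[:, :350]]))
E
```

```text
((439.1937255859375, 264.1697998046875), (82.40419006347656, 8.343423843383789), 78.11134338378906)
front [ 569.30814371 -225.50014431   50.        ] back [ 398.03282702 -260.61163548   50.        ] len 174.83721262951929 yaw 11.585142677413106 mid [ 483.67048536 -243.05588989   50.        ]Traceback (most recent call last):
  File "<stdin>", line 9, in <module>
IndexError: list index out of range
```

Request:
{"method": "drive_tool", "body": {"commands": "0.1 -0.2 0 0 0 0.03 100;0.15 -0.34 0 0 0 0.03 100;0.15 -0.34 0 0 0 0.03 100;0.15 -0.34 0 0 0 0.03 100;0.15 -0.34 0 0 0 0.03 100;0.15 -0.34 0 0 0 0.03 100;0.15 -0.34 0 0 0 0.03 100;0.15 -0.34 0 0 0 0.03 100;0.15 -0.34 0 0 0 0.03 100;0.15 -0.34 0 0 0 0.03 100;0.15 -0.34 0 0 0 0.03 100;0.15 -0.34 0 0 0 0.03 100;0.15 -0.34 0 0 0 0.03 100;0.15 -0.34 0 0 0 0.03 100;0.15 -0.34 0 0 0 0.03 100;0.15 -0.34 0 0 0 0.03 100;0.15 -0.34 0 0 0 0.03 100;0.15 -0.34 0 0 0 0.03 100;0.15 -0.34 0 0 0 0.03 100;0.15 -0.34 0 0 0 0.03 100"}}

```text
time_s: 3.17
eef_pos: [445.9, -165.0, 248.3]
ee_rot: [0.0, -0.09, 0.996, -0.0]
force: [0.7, -0.2, 0.8]
grip_width: 1.001
grip_force: 0.0
```

```bash
python3 - <<'E'
from h import *
s=sense();print(s['time_s'],s['eef_pos'],s['ee_rot'],tips_ahead if not callable(tips_ahead) else tips_ahead())
p=capture('wrist');t=capture('top');sd=capture('side')
cv2.imwrite('pics/w1.png',p['pixels'])
print('tip side',onz(sd,(307,144),200),boxes_of(sd,'nozzle_tip')[:2])
for n in ['hopper']: print('hopper top',onz(t,(193,137),340))
print('foot',onz(t,(228,128),14),onz(sd,(348,208),14))
c=sd['pixels'][50:230,250:400];cv2.imwrite('pics/dep.png',np.hstack([cv2.resize(c,None,fx=3,fy=3,interpolation=2)[:540],cv2.resize(t['pixels'][60:195,160:250],(350,525),interpolation=2) if 0 else cv2.resize(t['pixels'][60:195,160:247],(348,540),interpolation=2)]))
m=cv2.inRange(cv2.cvtColor(p['pixels'],cv2.COLOR_BGR2HSV),(100,120,40),(130,255,255));
n,l,st,ce=cv2.connectedComponentsWithStats(m);i=1+np.argmax(st[1:,4]);print(st[i]);r=cv2.minAreaRect(cv2.findNonZero((l==i).astype(np.uint8)));print(r)
b=cv2.boxPoints(r);b=b[np.argsort(b[:,0 if np.ptp(b[:,0])>np.ptp(b[:,1]) else 1])]
A,B=onz(p,b[:2].mean(0),52,s),onz(p,b[2:].mean(0),52,s);print(A,B,(A+B)/2,np.degrees(np.arctan2(*(A-B)[1::-1])))
E
```

```text
3.1667 [ 445.91116049 -165.00439139  248.30169395] [ 1.05126898e-04 -9.04332473e-02  9.95902512e-01 -6.30111910e-05] 17.0
tip side [669.68493459 216.39852206 200.        ] [{'position': [333.0, 212.7], 'confidence': 0.76}]
hopper top [666.60975741 214.14561302 340.        ]
foot [787.61676953 226.36637117  14.        ] [786.43249477 231.18569873  14.        ]
[ 182  120   48  218 6129]
((205.90281677246094, 228.7132568359375), (218.17611694335938, 31.226398468017578), 85.18309020996094)
[ 396.36103452 -260.74289773   52.        ] [ 571.82911604 -226.70881668   52.        ] [ 484.09507528 -243.7258572    52.        ] -169.02311510975366
```

View pics/dep.png

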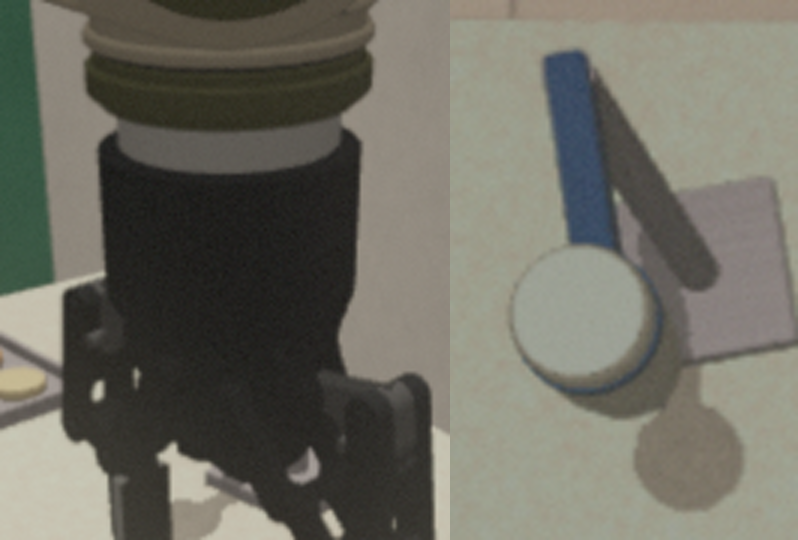

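View pics/w1.png

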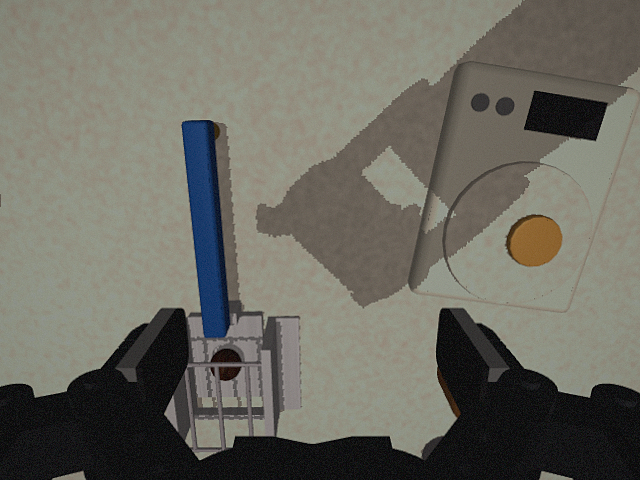

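The wrist view shows the handle from (198,121) to (216,336), matching the top view to within 1–2 mm and with a yaw of about 11.2°. The other crop shows the hopper disc and the foot. Going down onto the handle centre now.

Request:
{"method": "drive_tool", "body": {"commands": "0.1 -0.2 0 0 0 0.018 100;0.14 -0.29 -0.1 0 0 0 100;0.14 -0.295 -0.2 0 0 0 100;0 0 -0.3 0 0 0 100;0 0 -0.3 0 0 0 100;0 0 -0.3 0 0 0 100;0 0 -0.3 0 0 0 100;0 0 -0.2 0 0 0 100;0 0 -0.15 0 0 0 100;0 0 -0.1 0 0 0 100;0 0 -0.1 0 0 0 100;0 0 -0.05 0 0 0 100;0 0 0 0 0 0 100;0 0 0 0 0 0 100"}}

```text
time_s: 4.53
eef_pos: [483.8, -241.5, 38.9]
ee_rot: [0.0, -0.097, 0.995, -0.0]
force: [-0.9, -0.1, 0.7]
grip_width: 0.995
grip_force: 0.0
```

```bash
python3 - <<'E'
from h import *
s=sense();print(s['eef_pos'],s['ee_rot'],s['force'])
p=capture('wrist');cv2.imwrite('pics/w2.png',p['pixels'])
# nozzle refine
i=cv2.imread('pics/side0.png');j=cv2.imread('pics/top0.png')
cv2.imwrite('pics/nz.png',np.hstack([cv2.resize(i[95:175,280:330],(350,560),interpolation=2),cv2.resize(j[110:190,165:229],(448,560),interpolation=2)]))
E
```

```text
[ 483.8163679  -241.54733018   38.86113237] [ 2.91444392e-04 -9.72409551e-02  9.95260783e-01 -2.92449058e-04] [-0.92558003 -0.07588146  0.69030426]
```

View pics/w2.png

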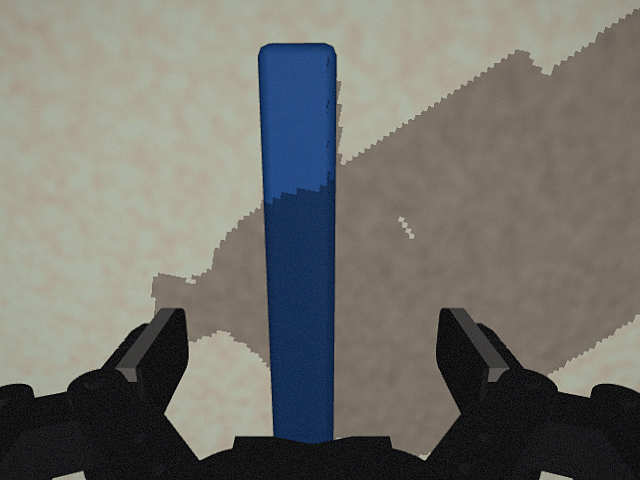

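View pics/nz.png

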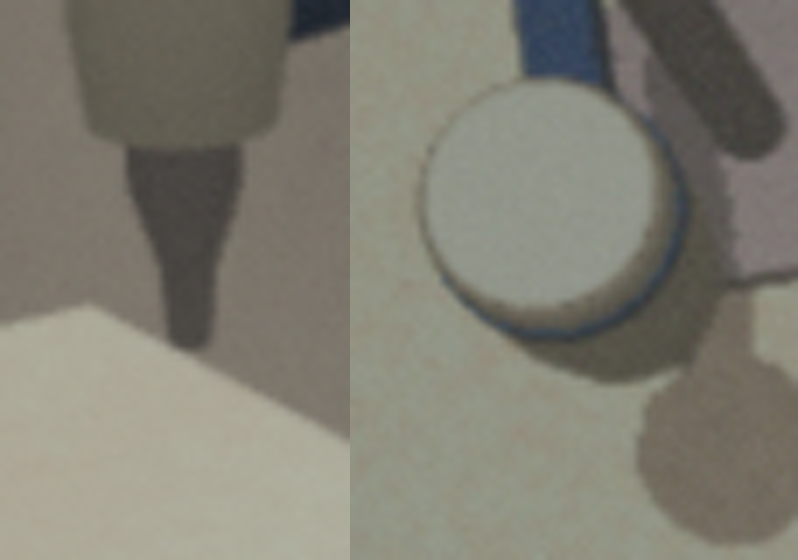

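The wrist view has the handle about 2–3 mm to the left of the pad middle (column 304 against 312) and turned about 0.5°. I'll correct that and close the gripper.

Request:
{"method": "drive_tool", "body": {"commands": "0.01 -0.025 -0.008 0 0 0.011 100;0 0 0 0 0 0 60;0 0 0 0 0 0 40;0 0 0 0 0 0 25;0 0 0 0 0 0 10;0 0 0 0 0 0 5;0 0 0 0 0 0 5;0 0 0 0 0 0 5;0 0 0 0 0 0 5;0 0 0 0 0 0 5", "force": 80}}

```text
time_s: 5.42
eef_pos: [484.6, -244.1, 37.7]
ee_rot: [0.0, -0.101, 0.995, -0.0]
force: [-0.0, 0.4, 3.6]
grip_width: 0.229
grip_force: 78.7
```

```bash
python3 - <<'E'
from h import *
s=sense();print(s['eef_pos'],s['ee_rot'],s['force'],s['wrist_torque'],s['grip_width'],s['grip_force'])
sd=capture('side');t=capture('top')
print([ (b['position'],b['confidence']) for b in boxes_of(sd,'ball_center')[:2]],[ (b['position'],b['confidence']) for b in boxes_of(t,'ball_center')[:2]])
E
```

```text
[ 484.62455741 -244.10959582   37.72075579] [ 1.11798933e-04 -1.01390165e-01  9.94846728e-01 -9.50082877e-05] [-0.03454819  0.38786872  3.57854594] [ 0.11995899  0.17632358 -0.04839172] 0.22934349903908086 78.66372585296631
[([445.4, 357.7], 0.75)] [([424.1, 204.1], 0.63)]
```

Request:
{"method": "drive_tool", "body": {"commands": "0 0 0.01 0 0 0 5;0 0 0.02 0 0 0 5;0 0 0.01 0 0 0 5;-0.02 -0.004 0 0 0 0 5;-0.039 -0.008 0 0 0 0 5;-0.059 -0.012 0 0 0 0 5;-0.078 -0.016 0 0 0 0 5;-0.098 -0.020 0 0 0 0 5;-0.098 -0.020 0 0 0 0 5;-0.098 -0.020 0 0 0 0 5;-0.098 -0.020 0 0 0 0 5;-0.098 -0.020 0 0 0 0 5;-0.098 -0.020 0 0 0 0 5;-0.098 -0.020 0 0 0 0 5;-0.098 -0.020 0 0 0 0 5;-0.078 -0.016 0 0 0 0 5;-0.078 -0.016 0 0 0 0 5;-0.059 -0.012 0 0 0 0 5;-0.039 -0.008 0 0 0 0 5;-0.02 -0.004 0 0 0 0 5"}}

```text
time_s: 7.28
eef_pos: [358.7, -269.8, 41.5]
ee_rot: [0.0, -0.101, 0.995, -0.0]
force: [0.3, 0.1, -3.4]
grip_width: 0.225
grip_force: 78.2
```

```bash
python3 - <<'E'
from h import *
s=sense();print(s['eef_pos'],s['ee_rot'],s['force'],s['wrist_torque'],s['grip_force'])
sd=capture('side');t=capture('top')
for p in (sd,t):print([ (b['position'],b['confidence']) for b in boxes_of(p,'ball_center')[:2]])
print(np.array(s['eef_pos'])+135*np.array([.979,.202,0]))
cv2.imwrite('pics/s2.png',np.vstack([sd['pixels'][200:480],t['pixels'][150:430]]))
E
```

```text
[ 358.70493295 -269.80689314   41.52574355] [ 1.00063674e-05 -1.01250383e-01  9.94860975e-01 -6.09817168e-06] [ 0.34690104  0.0608341  -3.43664794] [-0.01734922  0.07240243 -0.01357709] 78.15424919128418
[([392.3, 413.1], 0.8)]
[([435.0, 260.4], 0.66)]
[ 490.86993295 -242.53689314   41.52574355]
```

View pics/s2.png

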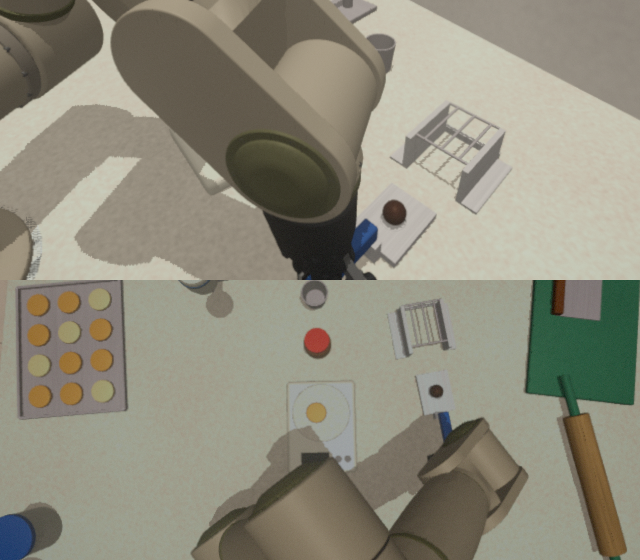

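The ball is at (394,411) in the side view, on the plate and well clear of the cover. Next I'll lift to glazing height.

Request:
{"method": "drive_tool", "body": {"commands": "0 0 0.02 0 0 0 5;0 0 0.04 0 0 0 5;0 0 0.07 0 0 0 5;0 0 0.1 0 0 0 5;0 0 0.13 0 0 0 5;0 0 0.14 0 0 0 5;0 0 0.14 0 0 0 5;0 0 0.14 0 0 0 5;0 0 0.14 0 0 0 5;0 0 0.12 0 0 0 5;0 0 0.1 0 0 0 5;0 0 0.08 0 0 0 5;0 0 0.05 0 0 0 5;0 0 0.03 0 0 0 5;0 0 0 0 0 0 5"}}

```text
time_s: 8.73
eef_pos: [359.2, -269.7, 171.9]
ee_rot: [0.0, -0.101, 0.995, -0.0]
force: [-0.0, 0.9, -4.3]
grip_width: 0.219
grip_force: 78.2
```

Request:
{"method": "drive_tool", "body": {"commands": "0.006 0.03 0 0 0 0 5;0.012 0.06 0 0 0 0 5;0.018 0.09 0 0 0 0 5;0.024 0.12 0 0 0 0 5;0.03 0.15 0 0 0 0 5;0.036 0.18 0 0 0 0 5;0.042 0.21 0 0 0 0 5;0.042 0.21 0 0 0 0 5;0.042 0.21 0 0 0 0 5;0.042 0.21 0 0 0 0 5;0.042 0.21 0 0 0 0 5;0.042 0.21 0 0 0 0 5;0.042 0.21 0 0 0 0 5;0.042 0.21 0 0 0 0 5;0.042 0.21 0 0 0 0 5;0.042 0.21 0 0 0 0 5;0.042 0.21 0 0 0 0 5;0.042 0.21 0 0 0 0 5;0.042 0.21 0 0 0 0 5;0.042 0.21 0 0 0 0 5"}}

```text
time_s: 10.4
eef_pos: [429.9, 89.4, 171.4]
ee_rot: [-0.0, -0.102, 0.995, 0.0]
force: [-0.6, -0.2, -4.0]
grip_width: 0.221
grip_force: 78.2
```

Request:
{"method": "drive_tool", "body": {"commands": "0.042 0.21 0 0 0 0 5;0.036 0.18 0 0 0 0 5;0.03 0.15 0 0 0 0 5;0.024 0.12 0 0 0 0 5;0.018 0.09 0 0 0 0 5;0.012 0.06 0 0 0 0 5;0.006 0.03 0 0 0 0 5;0 0 0 0 0 0 5;0 0 0 0 0 0 5"}}

```text
time_s: 11.15
eef_pos: [447.2, 171.1, 171.4]
ee_rot: [-0.0, -0.101, 0.995, -0.0]
force: [-0.3, -0.8, -3.6]
grip_width: 0.219
grip_force: 78.3
```

```bash
python3 - <<'E'
from h import *
s=sense();print(s['time_s'],s['eef_pos'],s['ee_rot'],s['force'],s['wrist_torque'],s['grip_force'])
sd=capture('side');t=capture('top')
bs=boxes_of(sd,'ball_center');bt=boxes_of(t,'ball_center')
for b in bs[:2]:print('s',b['position'],b['confidence'],onz(sd,b['position'],155))
for b in bt[:2]:print('t',b['position'],b['confidence'],onz(t,b['position'],155))
print('pred ball',np.array(s['eef_pos'])+[132.2,27.3,-17])
print('hop',onz(t,(192.1,137.6),340),'tip',onz(sd,(306.9,143.9),200))
cv2.imwrite('pics/s3.png',np.hstack([cv2.resize(sd['pixels'][60:240,200:400],(500,450)),cv2.resize(t['pixels'][90:240,150:250],(300,450))]))
E
```

```text
11.15 [447.18771644 171.12322217 171.41669077] [-1.54737116e-04 -1.01355795e-01  9.94850226e-01 -8.09443325e-05] [-0.34835113 -0.77835577 -3.64458036] [0.0313395  0.07750774 0.04103661] 78.26709151268005
s [271.9, 179.8] 0.74 [578.18402803 200.15351361 155.        ]
t [222.5, 210.9] 0.54 [574.37603881 200.791908   155.        ]
pred ball [579.38771644 198.42322217 154.41669077]
hop [665.58724147 215.57952848 340.        ] tip [669.82727791 216.97618197 200.        ]
```

View pics/s3.png

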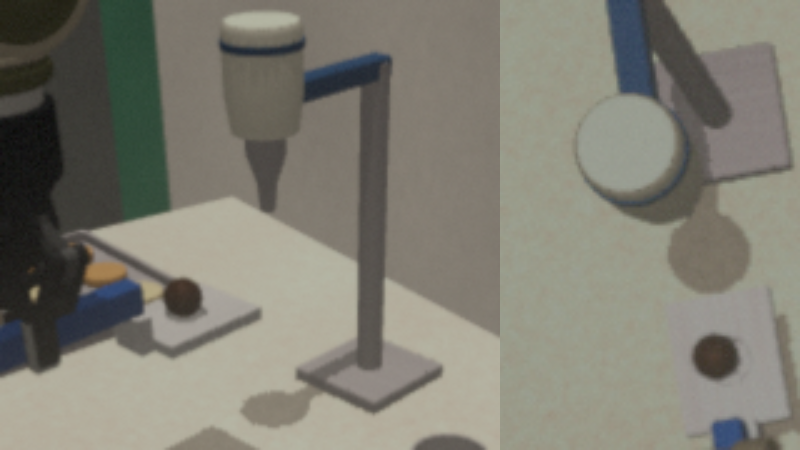

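Side and top agree that the nozzle lies (+91.4, +15.8) mm from the ball, and the ball is still in its pocket at crop position (183,297). Making the final approach.

Request:
{"method": "drive_tool", "body": {"commands": "0.02 0.003 0 0 0 0 5;0.04 0.007 0 0 0 0 5;0.06 0.01 0 0 0 0 5;0.08 0.014 0 0 0 0 5;0.1 0.017 0 0 0 0 5;0.11 0.019 0 0 0 0 5;0.11 0.019 0 0 0 0 5;0.11 0.019 0 0 0 0 5;0.1 0.018 0 0 0 0 5;0.08 0.014 0 0 0 0 5;0.05 0.009 0 0 0 0 5;0.035 0.006 0 0 0 0 5;0.02 0.003 0 0 0 0 5;0 0 0 0 0 0 5;0 0 0 0 0 0 5;0 0 0 0 0 0 5"}}

```text
time_s: 12.68
eef_pos: [538.6, 187.2, 171.5]
ee_rot: [-0.0, -0.101, 0.995, -0.0]
force: [-0.4, 1.4, -3.4]
grip_width: 0.224
grip_force: 78.3
```

```bash
python3 - <<'E'
from h import *
s=sense();print(s['time_s'],s['eef_pos'],s['ee_rot'],s['force'],s['wrist_torque'],s['grip_force'])
sd=capture('side');t=capture('top')
for b in boxes_of(sd,'ball_center')[:2]:print('s',b['position'],b['confidence'],onz(sd,b['position'],155))
cv2.imwrite('pics/s4.png',np.hstack([cv2.resize(sd['pixels'][80:220,240:380],(560,560),interpolation=2),cv2.resize(t['pixels'][90:230,150:210],(240,560))]))
T=np.array([669.8,217,200]);print(proj(sd,[T,T-[0,0,45],T-[0,0,30]]))
E
```

```text
12.6833 [538.60372842 187.17284568 171.54731292] [-6.10670785e-05 -1.01471200e-01  9.94838475e-01 -7.37048984e-06] [-0.37392316  1.38053712 -3.39077983] [-0.0671547   0.07425571 -0.02550049] 78.27805280685425
s [305.9, 163.8] 0.46 [671.5318189  226.04284458 155.        ]
[[306.88168521 143.89953117]
 [307.61846047 165.42562212]
 [307.37777175 158.38912634]]
```

View pics/s4.png

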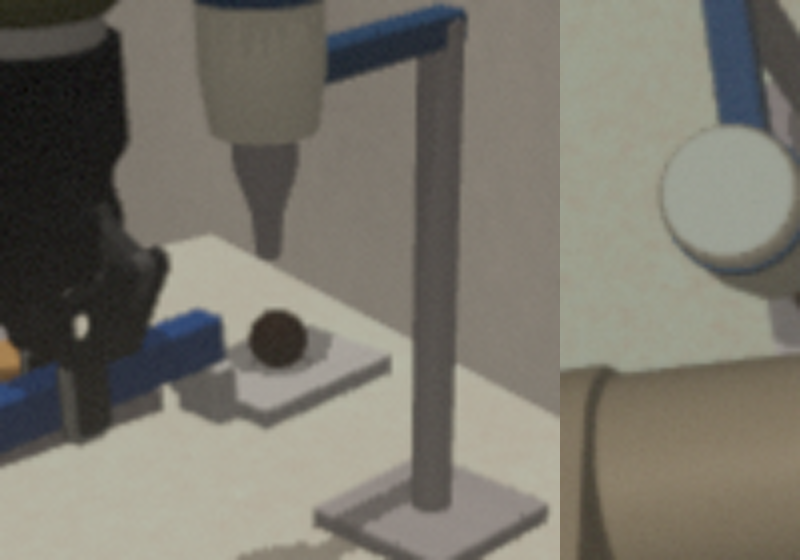

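The side view shows the ball at about pixel (309.5,164.8), against a predicted spot under the nozzle of (307.6,165.4), so it is a few mm off. I'll measure it with a blob centroid.

```bash
python3 - <<'E'
from h import *
s=sense();sd=capture('side');im=sd['pixels']
def blob(im,x0,y0,x1,y1):
    g=im[y0:y1,x0:x1].max(2);m=(g<62).astype(np.uint8);n,l,st,ce=cv2.connectedComponentsWithStats(m);i=1+np.argmax(st[1:,4]);return ce[i]+[x0,y0],st[i]
c,st=blob(im,298,154,322,176);print(c,st);print('ball',onz(sd,c,154.5))
g=cv2.cvtColor(im,cv2.COLOR_BGR2GRAY)
for r in range(134,148):print(r,g[r,297:318])
A,o=campose(sd);print('camx',A[:,0],'camy',A[:,1],'z',A[:,2])
w=capture('wrist');print([(b['position'],b['confidence']) for b in boxes_of(w,'ball_center')[:1]])
t=capture('top');print('s3 ball top',onz(t,(221.7,209),154.5),'s3 side',onz(sd,(273.2,178.8),154.5))
E
```

```text
[309.04651163 164.48062016] [  5   5  13  12 129]
ball [675.38509075 220.29343488 154.5       ]
134 [125 123 125 125 122 114  79  72  73  73  72  73  72  86 118 123 121 119
 123 121 121]
135 [122 124 125 124 123 115  82  74  72  70  73  72  72  85 120 123 124 121
 122 122 123]
136 [125 123 125 124 123 116  86  74  71  72  73  73  75  94 119 122 122 121
 122 123 123]
137 [122 123 123 125 123 119  93  74  73  72  72  73  76  93 121 122 123 123
 122 123 121]
138 [122 123 123 124 122 118  97  74  72  73  74  74  75  93 120 123 122 123
 122 125 124]
139 [124 123 124 123 124 119 102  77  74  75  73  74  76  96 121 124 123 123
 123 123 122]
140 [130 127 123 123 122 121 104  79  72  72  75  74  78 101 121 123 122 122
 122 123 123]
141 [163 150 129 127 122 122 112  79  74  75  74  74  79 101 121 123 122 123
 121 125 124]
142 [172 169 161 149 128 124 115  82  74  74  75  75  78 102 120 123 123 122
 122 122 122]
143 [174 174 173 171 163 148 126  91  76  71  75  76  85 109 121 123 123 121
 122 122 123]
144 [176 176 176 175 174 170 161 127  98  86  82  84 102 118 122 124 122 123
 122 123 121]
145 [173 175 176 175 176 174 172 164 157 133 121 117 117 122 122 123 122 123
 123 123 123]
146 [173 175 175 173 175 172 174 173 171 166 159 137 128 124 125 123 125 124
 125 124 122]
147 [173 174 174 174 173 174 174 174 174 171 171 164 153 137 128 125 124 124
 124 122 124]
camx [ 0.82602371 -0.56333598 -0.01836883] camy [-0.31919399 -0.4406791  -0.83899769] z [ 0.46454282  0.69889521 -0.54382484]
[]
s3 ball top [578.20363061 202.62519517 154.5       ] s3 side [582.87890766 203.57975965 154.5       ]
```

Both cameras put the ball about (+4.3, +2) mm past the nozzle axis, because the network's earlier centre was slightly off. Nudging it back.

Request:
{"method": "drive_tool", "body": {"commands": "-0.01 -0.005 0 0 0 0 5;-0.015 -0.007 0 0 0 0 5;-0.01 -0.005 0 0 0 0 5;-0.008 -0.003 0 0 0 0 5;0 0 0 0 0 0 5;0 0 0 0 0 0 5;0 0 0 0 0 0 5;0 0 0 0 0 0 5;0 0 0 0 0 0 5;0 0 0 0 0 0 5"}}

```text
time_s: 13.87
eef_pos: [534.5, 185.2, 171.5]
ee_rot: [-0.0, -0.101, 0.995, 0.0]
force: [0.2, 1.2, -3.4]
grip_width: 0.216
grip_force: 78.3
```

```bash
python3 - <<'E'
from h import *
s=sense();print(s['time_s'],s['eef_pos'],s['ee_rot'],s['force'],s['grip_force'])
sd=capture('side');im=sd['pixels']
m=(im[154:178,298:320].max(2)<62).astype(np.uint8);n,l,st,ce=cv2.connectedComponentsWithStats(m);i=1+np.argmax(st[1:,4]);c=ce[i]+[298,154];print(c,st[i],'ball',onz(sd,c,154.5),'tip',onz(sd,(306.9,143.4),200))
cv2.imwrite('pics/s5.png',cv2.resize(im[80:220,240:380],(560,560),interpolation=2))
E
```

```text
13.8667 [534.54317574 185.15521365 171.45245653] [-3.91574375e-05 -1.01413587e-01  9.94844351e-01  1.14468651e-05] [ 0.17604722  1.23708195 -3.40614843] 78.2724130153656
[307.88636364 165.31060606] [  4   5  13  13 132] ball [671.18340288 218.15998523 154.5       ] tip [671.3263276  219.28077223 200.        ]
```

View pics/s5.png

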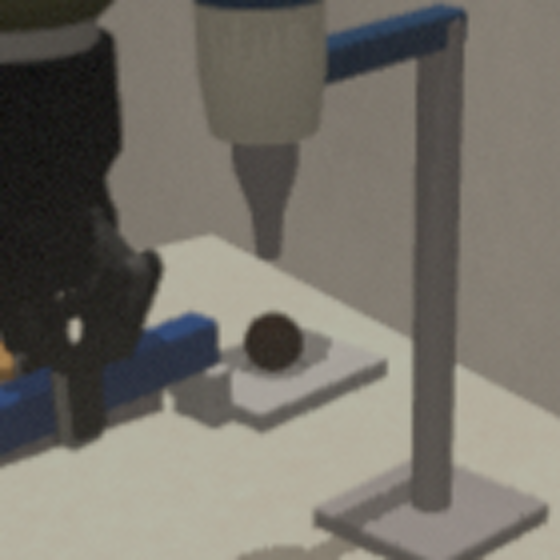

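The ball at crop (273,341) sits beneath the tip at (267,257), within about 1.5 mm and with about 3 cm of free space. Handing in.

```bash
python3 -c "
from rig import finish_job
print(finish_job())"
```

```text
the job is handed in; nothing more can be done
None
```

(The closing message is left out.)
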